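# Read the lamp-house port with the thermometer wand

## Robot

A 6-joint arm with a two-finger parallel gripper is mounted at the origin on the work surface. World frame = base frame: x ahead of the robot, y to its left, z up, the work surface at z = 0. Lengths are in mm, angles in rad, forces in N, time in s.
With the tool pointing down it reaches from about 275 to 750 mm from the base axis. Payload 10.2 kg.
Tool frame: the origin (TCP) lies at the very end of the fingers, on their centre line; the grasp point (between the pads) lies ctrl.grip_depth behind it (ctrl.grip_depth is the distance from the TCP to the grasp point, in mm); z points along the fingers, y is the direction in which the jaws open and shut (so a half turn about z gives the same grasp; the last joint's range is limited). The gripper opens to 85 mm and grips with 20 to 120 N. Pads are 22 mm wide; open, the fingers measure 114 mm over their backs; the gripper's body (76 mm by 85 mm) begins 54 mm behind the grasp point. The pads swing forward as they close: fully open they stand 13 mm farther back than shut.
Start: joints at [1.017, 0.313, 1.498, -0, 1.331, -0.223], TCP at [170.533, 496.538, 231.294] pointing down, gripper open.
Joint ranges: [-2.94, 2.94], [-0.97, 2.17], [0.19, 2.56], [-1.23, 4.37], [0.02, 3.11], [-2.88, 2.88]. Speed limits (rad/s): [2.39, 2.39, 3.01, 3.14, 3.14, 3.14].

## Interface

Orientations are given as a unit quaternion [w, x, y, z].
In Python, from rig import telemetry, eyes, ctrl, nets gives the robot as it stands. The module is installed in compiled form; this text tells all that it offers.
- The arm moves only by the tool drive_tool, never from a script. Its argument "series" is text: rows parted by semicolons, each of 7 numbers parted by spaces: the shift along the tool's x, y, z normalised to -1 to 1, where 1 is 0.12 m, then the turn, a rotation vector about the tool's x, y, z normalised to -1 to 1, where 1 is 0.5 rad, then the opening, from 0 (shut) to 1 (fully open). In form: tx ty tz wx wy wz hand; .... A call has 1 to 20 rows; each row is the pose to reach, as a shift and turn from the pose measured when the call began, along the tool's axes at that moment; what a row does not reach only later rows make up. A row lasts 1/10 s, in which the tool goes at most 50 mm and 8.59 degrees, less where a joint would pass 70% of its speed; a pose out of reach is approached as far as the arm can. A call with a number of a shift or a turn outside -1 to 1 is refused whole. A call with a gripper value outside its range is refused whole. The fingers move at their own pace and stop on an object; "newtons" is the grip in N (left out, the last holds). Time passes only in rows, so rows that repeat a pose let the fingers close. It gives the time, the measured TCP pose, the force and the opening at its end, in the units of the state.
- telemetry.sense(): the state, without advancing time (a new reading comes with each control period).
- eyes.capture(name): name is "side" or "top"; returns a dict with "frame" (480x640x3 uint8, red, green, blue), "fx", "fy", "cx", "cy" (pixels), "D" ([k1, k2, p1, p2, k3] as OpenCV has them; the pictures are not rectified), "view" (4x4, takes a point from world to camera coordinates). Camera axes: x right, y up, looking along -z (the intrinsics and any distortion apply to the point x, -y, -z); pixel columns grow to the right and rows downward; lengths in mm; the calibration is good to about 2 mm. A picture is of the moment at which its call begins. There is no depth.
- ctrl.finish_job(): hands the job in, once; it reports no verdict.
Trained networks look in a picture, given as the dict that the camera call returned (one of the last four; its "shot" number tells which), for a name from the list of things; names that differ only in an ending like _2 or _b are one class to them, and where a whole thing is asked for, a point or a joint stands for the part that bears it (a point fixed in the world has none). Each returns a list of dicts, best first, with "confidence" (0 to 1); they miss things now and then, are a little off and sometimes report something else, mostly with a low value. They report only what shows in the picture. A call takes as long as a camera call. They do not tell look-alikes from the thing itself.
- nets.spot_in(name, picture): "rect" ([left, top, right, bottom] in pixels, round what is visible of it).
The state is a dict: "time_s": time; "joints": joint angles; "dq": joint speeds; "tau": joint torques, N m; "eef_pos": TCP position; "ee_rot": TCP orientation; "force": force on the tool from outside, world axes, zero at the start; "wrist_torque": the same for the moment, N m; "grip_width": opening from 0.0 (shut) to 1.0 (fully open).
Only numpy, scipy, OpenCV 4.12 (cv2) and the standard library are available. Lean on these libraries where they do the work, as an engineer would, in place of code of your own. Each camera call takes 0.05 s, during which the arm holds its last target. There are 200 camera calls.

## Task

Check how hot the port glass of the lamp house is: slide the dark filter slide on its sloping face until the slide's round opening is centred over the port glass, then take the thermometer wand from its rest and hold its eye square to the glass, aimed at its middle from about 60 mm away, steady for two seconds. Lay the wand back in its rest the way it lay, leaving the slide set; do not knock the lamp house with the wand or drop the wand, and leave everything else where it stands.

Things in the scene. Friction and masses are not known exactly. Their poses are not given: they have to be found in the camera images.
- lamp_house: White instrument fixed to the table, 280 mm wide (y). Origin on the table under the middle of its sloping face; x points to its back. The face rises towards the back at 30 degrees, 171 mm up the slope, from 50 mm high (x = -74 mm) to 136 mm high (x = 74 mm); behind it (x = 70 to 200 mm) a flat box 136 mm high with black cooling fins on top, up to 152 mm.
- port (a point): Centre of the round amber port glass (34 mm across) in the middle of the sloping face, on the face, 93 mm above the table. z: outward normal of the face (30 degrees from vertical, leaning to the robot side); x: straight up the slope; y: along the slide's track. Two rails 11 mm high run along y, at x = -36 and +36 mm, each with a dark mark abreast of the port.
- filter_slide (a joint): Travel of the filter slide (m) along the port's +y, 0 to 0.085. At 0.060 its round opening is centred over the port glass. It stays where it is left (friction about 2 N). The slide is a dark plate 160 mm long (y), 62 mm wide, its top 8 mm above the face, with one round opening 46 mm across.
- slide_grip (a point): Middle of the top of the slide's grip, a black block 18 mm thick along y, 42 mm up the slope, standing square on the plate; its top is 51 mm above the face (43 mm above the plate). Axes as the port's. It lies 90 mm to the +y side of the slide's opening.
- slide_opening (a point): Centre of the slide's round opening (46 mm), at the plate's top, 8 mm above the face. Axes as the port's.
- wand: Grey thermometer wand, 0.2 kg, lying level in its rest. Origin on the axis of its handle; x along the handle towards its head, z up. Handle 24 mm wide (y), 26 mm high (z), from x = -65 to +60 mm; at x = 85 mm an upright black round head, 42 mm across, from z = -37 to +16 mm. Centre of mass about x = 25 mm. The eye looks along -z.
- wand_eye (a point): Middle of the glass eye in the underside of the wand's head, at (85, 0, -37) mm in the wand's frame, axes as the wand's; it looks along -z.
- wand_rest: Fixed metal rest: a foot 130 x 70 x 12 mm with two U-shaped saddles, 12 mm thick, at x = -45 and +45 mm; 78 mm free between them for the fingers. Origin under the foot, on the table. The handle lies along x, head towards +x beyond the saddle, its axis 60 mm above the table: slot floors at 47 mm, slots 34 mm wide, prong tops at 60 mm, 54 mm wide over all.
- lens_case: Black flat case 120 x 85 x 35 mm (bystander, leave where it is)
- cell: Round steel lens cell 68 mm across, 30 mm high (bystander, leave where it is)
- driver: Black-handled screwdriver 180 mm long, lying (bystander, leave where it is)
- lens_post: Round lens on a post with a steel foot 68 mm across, 157 mm high (bystander, leave where it is)
- cleaner: White bottle 56 mm across, 140 mm high (bystander, leave where it is)
- magnet_base: Dark steel block 60 x 60 x 62 mm (bystander, leave where it is)
There are look-alikes about, which are no part of the job. Leave any purple look-alike of the wand alone.

How it is judged:
By the outcome, as a careful person would: the job done as asked, in the order asked, and still so for the second after the job is handed in, with the robot touching nothing.
It also fails if it takes over 61 s, if anything falls off the work surface, if the arm or the gripper's body presses on something with over 40 N, if the wrist force passes 120 N, or if a joint passes its speed limit or range.

## Working session

There is one attempt and no reset: what is moved stays moved. The work goes in short steps, Python scripts to look and compute and a tool call to move; the robot and the scene stay as the last step left them, time stands still between calls to the robot, and variables do not carry over. Pictures are saved under pics/ and viewed, about 8 in all and at most 12, crops included, and the job is handed in when it is done.

Besides the shell and the picture viewer there is one more tool, called by a JSON object that holds its "api" and its "payload", one argument or row to a line. drive_tool: Moves the arm, as the interface text tells. Scaled input: -1 to 1 covers 0.12 m each way for a shift and 0.5 rad each way for a turn. Its arguments: {"type":"object","properties":{"series":{"type":"string"},"newtons":{"type":"number"}},"required":["series"]}

```bash
ls; mkdir -p pics; cat > h.py <<'E'
import numpy as np, cv2
from rig import telemetry, eyes, ctrl, nets
from scipy.spatial.transform import Rotation as R
E
python3 - <<'E'
from h import *
print(telemetry.sense(), ctrl.grip_depth)
names="lamp_house filter_slide slide_grip slide_opening wand wand_eye wand_rest lens_case cell driver lens_post cleaner magnet_base".split()
for c in ("side","top"):
    p=eyes.capture(c); cv2.imwrite(f"pics/{c}0.png",p["frame"][:,:,::-1])
    print(c,p["fx"],p["fy"],p["cx"],p["cy"],p["D"],np.round(p["view"],4).tolist())
    for n in names:
        try: print(n,[(np.round(d["rect"]).tolist(),round(d["confidence"],2)) for d in nets.spot_in(n,p)][:3])
        except Exception as e: print(n,e)
E
```

```text
pics
{'time_s': 0.0, 'joints': array([ 1.01660809e+00,  3.13454692e-01,  1.49844541e+00, -5.04480463e-06,
        1.33101755e+00, -2.23408398e-01]), 'dq': array([-0.00028353,  0.00188536,  0.00213499,  0.00122322,  0.00049721,
       -0.00081187]), 'tau': array([ 5.32523918e-04, -4.12267363e+01, -2.59752470e+01, -1.27635622e-04,
        3.96000920e-03, -2.39288227e-05]), 'eef_pos': array([170.38393813, 496.30284631, 230.72954775]), 'ee_rot': array([-2.48871692e-04,  1.64636315e-01,  9.86354117e-01, -6.13984084e-04]), 'force': array([-0.20276205,  0.10578345, -0.22101334]), 'wrist_torque': array([-0.0251112 , -0.04543091, -0.06493577]), 'grip_width': 1.0019341807319622} 18.700000000000003
side 572.596211243523 572.596211243523 316.8818711395154 243.46270200845947 [-0.06793112  0.          0.          0.          0.        ] [[0.6806, -0.7325, 0.013, -405.3332], [0.5437, 0.5168, 0.6613, -369.7853], [-0.4911, -0.443, 0.75, -1036.656], [0.0, 0.0, 0.0, 1.0]]
lamp_house [([268.0, 156.0, 439.0, 313.0], 0.89)]
filter_slide [([310.0, 220.0, 382.0, 278.0], 0.82)]
slide_grip [([309.0, 215.0, 38
[... 1160 characters left out ...]
367.0, 244.0], 0.32)]
slide_grip [([281.0, 197.0, 355.0, 226.0], 0.78)]
slide_opening [([279.0, 199.0, 353.0, 226.0], 0.67)]
wand [([155.0, 159.0, 214.0, 209.0], 0.97), ([152.0, 242.0, 188.0, 318.0], 0.86)]
wand_eye [([151.0, 155.0, 212.0, 204.0], 0.97), ([151.0, 243.0, 185.0, 313.0], 0.85)]
wand_rest [([150.0, 257.0, 190.0, 314.0], 0.66)]
lens_case [([388.0, 260.0, 439.0, 315.0], 0.59)]
cell [([230.0, 290.0, 258.0, 315.0], 0.61)]
driver [([316.0, 269.0, 327.0, 304.0], 0.59), ([279.0, 200.0, 353.0, 226.0], 0.44)]
lens_post [([87.0, 194.0, 132.0, 226.0], 0.93)]
cleaner [([440.0, 204.0, 474.0, 232.0], 0.6), ([279.0, 199.0, 350.0, 225.0], 0.32)]
magnet_base [([463.0, 247.0, 493.0, 275.0], 0.9)]
```

```bash
python3 - <<'E'
import cv2
t=cv2.imread("pics/top0.png")[110:330,130:390]; cv2.imwrite("pics/v1.png",cv2.resize(t,None,fx=3,fy=3,interpolation=cv2.INTER_CUBIC)[:600*2,:800])
t=cv2.imread("pics/side0.png")[120:320,140:440]; cv2.imwrite("pics/v2.png",cv2.resize(t,(795,530),interpolation=cv2.INTER_CUBIC))
t=cv2.imread("pics/top0.png")[115:325,140:380]; cv2.imwrite("pics/v1.png",cv2.resize(t,None,fx=2.8,fy=2.8,interpolation=cv2.INTER_CUBIC))
E
```

```text
(no output)
```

View pics/v1.png

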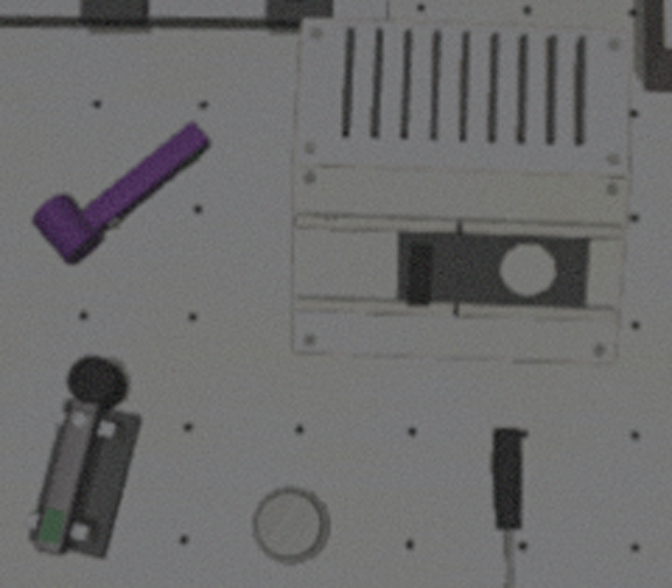

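View pics/v2.png

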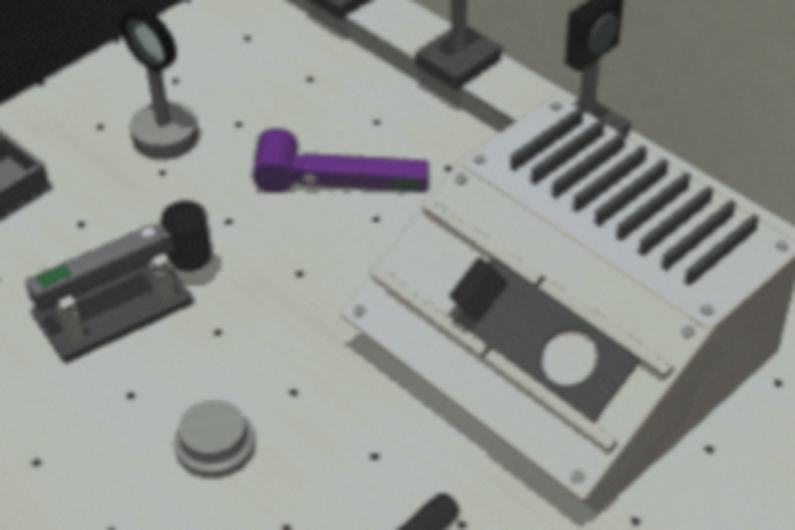

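```bash
cat >> h.py <<'E'
_V={"side":(572.596211243523,316.8818711395154,243.46270200845947,-0.06793112,[[0.6806,-0.7325,0.013,-405.3332],[0.5437,0.5168,0.6613,-369.7853],[-0.4911,-0.443,0.75,-1036.656]]),
"top":(505.64529800885856,305.2942367768805,239.07816989167327,-0.13407964,[[0.0151,-0.9996,0.0232,-53.567],[0.9882,0.0184,0.1518,-550.7544],[-0.1521,0.0206,0.9881,-1188.3988]])}
def proj(c,P):
    f,cx,cy,k,V=_V[c]; V=np.array(V); P=np.atleast_2d(np.array(P,float))
    q=(P@V[:,:3].T+V[:,3])*[1,-1,-1]
    return cv2.projectPoints(q,np.zeros(3),np.zeros(3),np.array([[f,0,cx],[0,f,cy],[0,0,1.]]),np.array([k,0,0,0,0]))[0][:,0]
v1=lambda x,y:("top",(140+x/2.8-.3,115+y/2.8-.3))
v2=lambda x,y:("side",(140+x/2.65-.3,120+y/2.65-.3))
from scipy.optimize import least_squares
def tri(*obs):
    return least_squares(lambda P:np.concatenate([proj(c,P)[0]-uv for c,uv in obs]),[450,100,60])
def fit(obs,x0,z=0):
    """obs: list of (local pt,(cam,uv)); pose x,y,yaw"""
    def T(p,L): return R.from_euler('z',p[2]).apply(L)+[p[0],p[1],p[3] if len(p)>3 else z]
    f=lambda p:np.concatenate([proj(o[0],T(p,np.array(L,float)))[0]-o[1] for L,o in obs])
    return least_squares(f,x0,loss='soft_l1',x_scale=[10,10,.1]+[10]*(len(x0)-3))
E
python3 - <<'E'
from h import *
c,s=np.cos(np.pi/6),np.sin(np.pi/6)
def face(x,y,z): return [x*c-z*s,y,93+x*s+z*c]
obs=[(face(36,0,11),v1(460,228)),(face(-36,0,11),v1(457,310)),(face(36,0,11),v2(541,281)),(face(-36,0,11),v2(486,351)),
([-74,140,50],v1(293,351)),([-74,-140,50],v1(615,362)),([200,140,136],v1(303,18)),([200,-140,136],v1(637,22)),
([-74,140,50],v2(343,315)),([-74,-140,50],v2(590,495)),([74,-140,136],v2(712,330)),([74,-140,136],v1(627,178)),([74,140,136],v1(297,166))]
r=fit(obs,[550,0,0]); print("lamp",r.x); print(np.round(r.fun.reshape(-1,2),1).tolist())
lp=r.x
T=lambda L:R.from_euler('z',lp[2]).apply(L)+[lp[0],lp[1],0]
I=lambda P:R.from_euler('zy',[0,0]).apply(P)
for n,o in (("open",(v1(528,270),v2(569,358))),("gripTop",(v1(421,258),v2(482,275))),("headtop",(v1(97,375),v2(185,211))),
  ("tailtop",(v1(51,536),v2(40,283))),("mark",(v1(460,228),v2(541,281)))):
    q=tri(*o); d=R.from_euler('z',-lp[2]).apply(q.x-T([0,0,93])); 
    print(n,q.x.round(1),"res",q.fun.round(1),"portframe",np.round([d[0]*c+d[2]*s,d[1],-d[0]*s+d[2]*c],1))
obs=[([85,0,16],v1(97,375)),([85,0,16],v2(185,211)),([-65,0,13],v1(51,536)),([-65,0,13],v2(40,283))]
r=fit(obs,[400,300,0,60]); print("wand",r.x,r.fun.round(1))
a,b=[cv2.resize(cv2.imread(f"pics/{n}0.png")[y:y+90,x:x+66],None,fx=6,fy=6,interpolation=cv2.INTER_CUBIC) for n,x,y in (("top",143,235),("side",150,185))]
cv2.imwrite("pics/v3.png",np.hstack([a,b]))
E
```

```text
lamp [ 6.14207624e+02 -3.79061898e+01 -1.86869757e-02]
[[0.1, 0.0], [-0.0, 0.1], [0.6, 0.2], [1.2, 0.1], [-0.1, 1.0], [0.4, 1.3], [-0.7, -0.8], [-1.1, 2.6], [-0.7, -0.3], [-1.8, 2.4], [1.7, -0.9], [2.0, -1.6], [-1.7, -2.1]]
open [610.  -95.5  96. ] res [-0.3  0.4  0.4 -0.1] portframe [ -1.2 -57.6   4.1]
gripTop [609.1  -4.  128. ] res [-1.1  1.4  1.7 -0.3] portframe [12.5 33.8 33.2]
headtop [513.8 265.6  86.7] res [-0.8  1.1  1.4 -0.2] portframe [-95.  301.5  47.5]
tailtop [378.8 301.8  71. ] res [-0.9  1.2  1.4 -0.1] portframe [-220.3  335.2  101.9]
mark [639.3 -37.7 121.4] res [-0.2  0.2  0.2 -0. ] portframe [35.9  0.6 12. ]
wand [ 4.36197442e+02  2.84159156e+02 -2.12235278e-01  6.51549414e+01] [-0.5 -0.9  3.3  0.2 -0.1  3.8 -0.3  0. ]
```

View pics/v3.png

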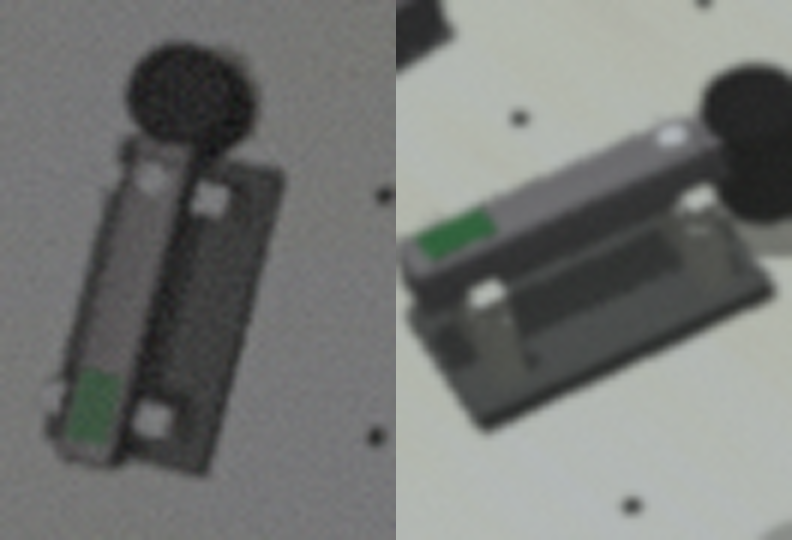

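```bash
cat > w.py <<'E'
from h import *
a=lambda x,y:("top",(143+x/6-.4,235+y/6-.4))
b=lambda x,y:("side",(150+(x-396)/6-.4,185+y/6-.4))
obs=[([85,0,16],a(184,97)),([85,0,16],b(757,102)),([-65,0,13],a(88,457)),([-65,0,13],b(410,258)),([60,0,13],a(164,144)),([60,0,13],b(706,135))]
for z in ([],[60]):
    r=fit(obs,[400,300,0]+z,z=60); print("wand",r.x.round(3),r.fun.round(1))
print("button",tri(a(152,180),b(672,136)).x, "green near L corner", tri(a(76,370),b(486,208)).x)
# rest: prong tops right (z60), foot corners
ro=[([45,-22,60],a(210,198)),([45,-22,60],b(698,198)),([-45,-22,60],a(154,420)),([-45,-22,60],b(487,293)),([65,-35,12],a(284,178)),([-65,-35,12],a(207,474)),([-65,-35,12],b(487,425)),([65,-35,12],b(774,288))]
r=fit(ro,[430,280,-.2]); print("rest",r.x.round(3),r.fun.round(1))
E
python3 w.py
```

```text
wand [ 4.31770e+02  2.88089e+02 -2.20000e-01] [-0.3 -0.9  0.9 -0.2 -0.8  1.   0.3  0.5  0.5  1.6  0.1 -0.7]
wand [ 4.32138e+02  2.88719e+02 -2.21000e-01  5.88010e+01] [-0.5 -1.   0.9 -0.  -1.   0.8  0.3  0.6  0.4  1.5  0.1 -0.5]
button [478.86535299 280.39236087  74.99547448] green near L corner [405.31436722 306.94522871  70.63529904]
rest [ 4.32893e+02  2.89536e+02 -2.05000e-01] [ 0.4  0.8  0.7  0.   0.4  0.7  0.8  0.4 -0.6 -0.7 -0.6  1.3 -0.8 -0.7
  0.7 -1.3]
```

```bash
cat >> h.py <<'E'
LAMP=np.array([614.2,-37.9,0]); LY=-0.0187
RL=R.from_euler('z',LY)
RP=RL*R.from_euler('y',-30,degrees=True)       # port frame: x up slope, z normal
PORT=LAMP+[0,0,93]
RT_P=RP*R.from_euler('z',180,degrees=True)*R.from_euler('x',180,degrees=True)  # tool x=-px,y=+py,z=-n
assert np.allclose(RT_P.as_matrix()[:,0],-RP.as_matrix()[:,0]) and np.allclose(RT_P.as_matrix()[:,1],RP.as_matrix()[:,1])
def P(x,y,z): return PORT+RP.apply([x,y,z])
def cur():
    s=telemetry.sense(); return s["eef_pos"],R.from_quat(np.roll(s["ee_rot"],-1)),s
def plan(pos,rot,start=None):
    p,r,s=cur()
    if start: p,r=start
    rv=(r.inv()*rot).as_rotvec(); d=np.array(pos)-p
    k=1
    while True:
        rk=[r*R.from_rotvec(rv*i/k) for i in range(k+1)]
        S=[np.concatenate([rk[i].inv().apply(d/k)/120,rv/k/.5]) for i in range(k)]
        if max(abs(np.array(S)).ravel())<=1: break
        k+=1
    for q in S: print("  ",np.round(q,3), "rows>=",int(np.ceil(max(np.linalg.norm(q[:3])*120/50,np.degrees(np.linalg.norm(q[3:])*.5)/8.59))))
    return (np.array(pos),rot)
E
python3 - <<'E'
from h import *
a=plan(P(0,32,100),RT_P); print(P(0,32,100)); plan(P(0,32,22),RT_P,a)
E
```

```text
[-0.893 -0.577  0.086 -0.033 -0.208 -0.122] rows>= 3
   [-0.843 -0.632  0.167 -0.033 -0.208 -0.122] rows>= 3
   [-0.782 -0.685  0.24  -0.033 -0.208 -0.122] rows>= 3
   [-0.71  -0.735  0.306 -0.033 -0.208 -0.122] rows>= 3
   [-0.629 -0.781  0.363 -0.033 -0.208 -0.122] rows>= 3
[564.80710712  -4.97064937 179.60254038]
   [ 0.   -0.    0.65  0.    0.    0.  ] rows>= 2
```

{"api": "drive_tool", "payload": {
  "series": "-.89 -.58 .09 -.033 -.208 -.122 .7;-.89 -.58 .09 -.033 -.208 -.122 .7;-.89 -.58 .09 -.033 -.208 -.122 .7;-.89 -.58 .09 -.033 -.208 -.122 .7"
}}

```text
time_s: 1.8
eef_pos: [250.4, 394.0, 220.5]
ee_rot: [0.053, 0.136, 0.989, -0.001]
force: [-0.2, 0.4, 0.5]
grip_width: 0.7
```

{"api": "drive_tool", "payload": {
  "series": "-.84 -.63 .17 -.033 -.208 -.122 .7;-.84 -.63 .17 -.033 -.208 -.122 .7;-.84 -.63 .17 -.033 -.208 -.122 .7;-.84 -.63 .17 -.033 -.208 -.122 .7"
}}

```text
time_s: 2.2
eef_pos: [330.0, 292.1, 209.7]
ee_rot: [0.105, 0.107, 0.989, -0.002]
force: [-0.8, 0.1, 0.3]
grip_width: 0.704
```

{"api": "drive_tool", "payload": {
  "series": "-.78 -.685 .24 -.033 -.208 -.122 .7;-.78 -.685 .24 -.033 -.208 -.122 .7;-.78 -.685 .24 -.033 -.208 -.122 .7;-.78 -.685 .24 -.033 -.208 -.122 .7"
}}

```text
time_s: 2.6
eef_pos: [409.3, 190.0, 199.5]
ee_rot: [0.157, 0.077, 0.985, -0.002]
force: [-0.7, -1.0, 0.2]
grip_width: 0.7
```

```bash
python3 - <<'E'
from h import *
print(cur()[0],cur()[2]["time_s"])
a=plan(P(0,32,100),RT_P)
E
```

```text
[409.33469546 189.99287432 199.45090656] 2.6
   [-0.705 -0.705  0.302 -0.037 -0.207 -0.131] rows>= 3
   [-0.623 -0.755  0.358 -0.037 -0.207 -0.131] rows>= 3
```

{"api": "drive_tool", "payload": {
  "series": "-.705 -.705 .302 -.037 -.207 -.131 .7;-.705 -.705 .302 -.037 -.207 -.131 .7;-.705 -.705 .302 -.037 -.207 -.131 .7;-.705 -.705 .302 -.037 -.207 -.131 .7"
}}

```text
time_s: 3.0
eef_pos: [488.4, 91.7, 189.5]
ee_rot: [0.209, 0.044, 0.977, -0.002]
force: [0.4, -0.0, -0.7]
grip_width: 0.7
```

{"api": "drive_tool", "payload": {
  "series": "-.623 -.755 .358 -.037 -.207 -.131 .7;-.623 -.755 .358 -.037 -.207 -.131 .7;-.623 -.755 .358 -.037 -.207 -.131 .7;-.623 -.755 .358 -.037 -.207 -.131 .7;-.623 -.755 .358 -.037 -.207 -.131 .7"
}}

```text
time_s: 3.5
eef_pos: [565.7, -4.4, 179.2]
ee_rot: [0.258, 0.01, 0.966, -0.002]
force: [-0.3, 0.4, -0.9]
grip_width: 0.699
```

```bash
python3 - <<'E'
from h import *
print(cur()[0],cur()[2]["time_s"])
plan(P(0,32,22),RT_P)
a,b=[cv2.resize(eyes.capture(n)["frame"][y:y+h,x:x+w,::-1],(w*4,h*4),interpolation=cv2.INTER_CUBIC) for n,x,y,h,w in (("top",265,170,150,100),("side",290,170,150,100))]
cv2.imwrite("pics/v4.png",np.hstack([a,b]))
E
```

```text
[565.69549994  -4.41472656 179.15328701] 3.5
   [ 0.004 -0.005  0.643  0.002 -0.002 -0.004] rows>= 2
```

View pics/v4.png

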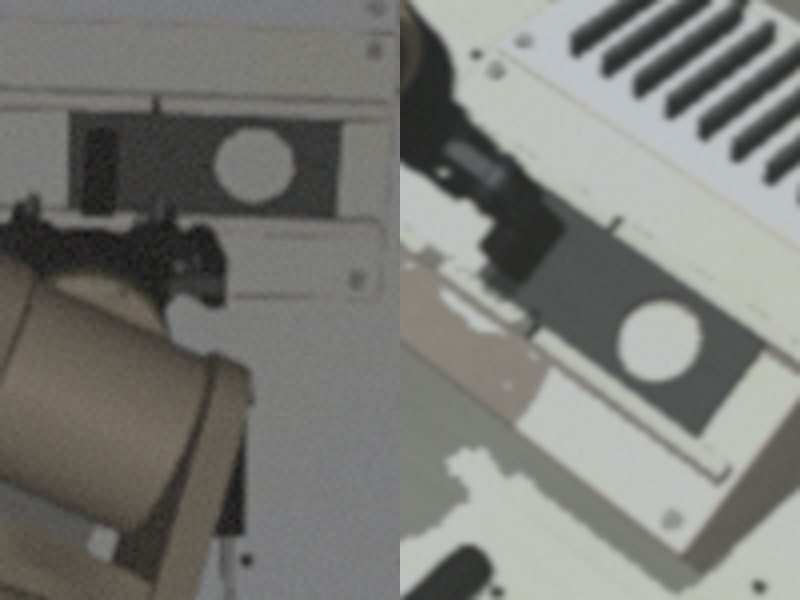

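The gripper stands over the slide's grip: its fingertips at top-crop (30,205) and (162,208) straddle the black block at x 82–117. Going in and closing.

{"api": "drive_tool", "payload": {
  "series": "0 0 .25 0 0 0 .7;0 0 .45 0 0 0 .7;0 0 .643 0 0 0 .7;0 0 .643 0 0 0 .7;0 0 .643 0 0 0 0;0 0 .643 0 0 0 0;0 0 .643 0 0 0 0;0 0 .643 0 0 0 0;0 0 .643 0 0 0 0;0 0 .643 0 0 0 0",
  "newtons": 25
}}

```text
time_s: 4.6
eef_pos: [604.0, -4.4, 114.1]
ee_rot: [0.26, 0.009, 0.966, -0.002]
force: [-4.8, 1.8, 7.8]
grip_width: 0.209
```

```bash
python3 - <<'E'
from h import *
p,r,s=cur();print(RP.inv().apply(p-PORT),s["force"],s["grip_width"])
E
```

```text
[ 1.12686887 33.307996   23.66837403] [-4.82208969  1.82537998  7.79175347] 0.20890179626576494
```

{"api": "drive_tool", "payload": {
  "series": "0 .06 0 0 0 0 0;0 .12 0 0 0 0 0;0 .18 0 0 0 0 0;0 .24 0 0 0 0 0;0 .3 0 0 0 0 0;0 .36 0 0 0 0 0;0 .42 0 0 0 0 0;0 .46 0 0 0 0 0;0 .473 0 0 0 0 0;0 .473 0 0 0 0 0;0 .473 0 0 0 0 0"
}}

```text
time_s: 5.7
eef_pos: [604.9, 52.6, 114.2]
ee_rot: [0.259, 0.009, 0.966, -0.002]
force: [-1.4, 2.1, -0.6]
grip_width: 0.204
```

```bash
python3 - <<'E'
from h import *
p,r,s=cur();print(RP.inv().apply(p-PORT),s["force"],s["grip_width"])
a,b=[cv2.resize(eyes.capture(n)["frame"][y:y+h,x:x+w,::-1],(w*4,h*4),interpolation=cv2.INTER_CUBIC) for n,x,y,h,w in (("top",265,170,150,100),("side",290,170,150,100))]
cv2.imwrite("pics/v5.png",np.hstack([a,b]))
E
```

```text
[ 1.07284725 90.33285959 23.82434649] [-1.37782985  2.14993351 -0.61996847] 0.20378319150637067
```

View pics/v5.png

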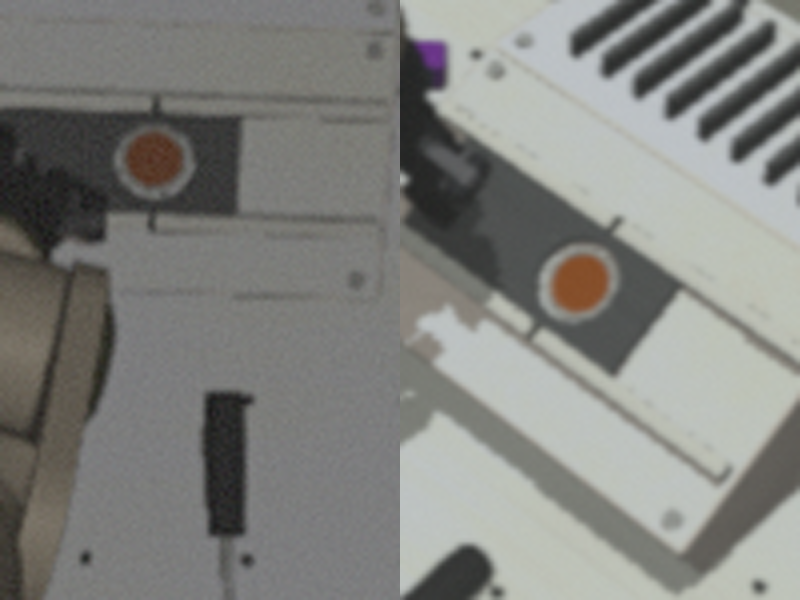

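The slide's opening now frames the amber glass (top crop ~(154,159)). I'll measure how far off it still is.

```bash
cat > c.py <<'E'
from h import *
for n,x,y in (("top",304,210),("side",435,240)):
    f=eyes.capture(n)["frame"]
    uv=proj(n,PORT)[0]; x0,y0=int(uv[0])-16,int(uv[1])-16
    c=cv2.resize(f[y0:y0+32,x0:x0+32],None,fx=8,fy=8,interpolation=cv2.INTER_CUBIC).astype(int)
    am=((c[:,:,0]-c[:,:,2])>25).astype(np.uint8)
    g=c[:,:,0]; t=(np.percentile(g[am>0],50)+0)
    hull=lambda m:cv2.moments(cv2.convexHull(max(cv2.findContours(m,0,1)[0],key=cv2.contourArea)))
    # plate (dark) hole = complement of dark
    dark=(g<(np.percentile(g,10)+c.max(2).max()*0+np.percentile(g[am>0],50))/2).astype(np.uint8)
    hole=cv2.bitwise_not(dark*255); lab,L=cv2.connectedComponents((hole>0).astype(np.uint8))
    l=L[int((uv[1]-y0)*8),int((uv[0]-x0)*8)]; hm=(L==l).astype(np.uint8)
    C=[]
    for m in (am,hm):
        M=hull(m); C.append(np.array([M['m10'],M['m01']])/M['m00']/8); print(n,"area",M['m00']/64,"c",C[-1]+[x0,y0])
    exp=(proj(n,P(0,0,8))-proj(n,PORT))[0]; jy=(proj(n,P(0,1,8))-proj(n,P(0,0,8)))[0]
    d=C[1]-C[0]-exp; print("  off px",d,"slide off mm",d@jy/(jy@jy), "port pred err px",C[0]+[x0,y0]-uv)
E
python3 c.py
```

```text
top area 140.6484375 c [303.45145485 209.77326927]
top area 324.53125 c [303.7295067  210.38681592]
  off px [ 0.27855098 -0.43763393] slide off mm -0.6129752677126723 port pred err px [-0.0387476  0.2455157]
side area 179.8125 c [335.00686479 240.86657651]
side area 321.3671875 c [334.44087962 240.69192901]
  off px [0.56067872 0.96642124] slide off mm -2.455211044492821 port pred err px [-0.9312969   0.18003591]
```

{"api": "drive_tool", "payload": {
  "series": "0 .004 0 0 0 0 0;0 .009 0 0 0 0 0;0 .009 0 0 0 0 0;0 .009 0 0 0 0 0"
}}

```text
time_s: 6.3
eef_pos: [604.9, 53.3, 114.1]
ee_rot: [0.259, 0.009, 0.966, -0.002]
force: [-2.3, -0.9, -0.1]
grip_width: 0.205
```

```bash
python3 c.py; python3 - <<'E'
from h import *
p,r,s=cur();print(RP.inv().apply(p-PORT),s["force"])
E
```

```text
top area 140.1875 c [303.46362294 209.78889647]
top area 319.28125 c [303.27241159 210.37777825]
  off px [-0.19071223 -0.4622988 ] slide off mm 0.4870847838189614 port pred err px [-0.02657951  0.26114291]
side area 179.8203125 c [335.0092848  240.86408778]
side area 320.671875 c [334.22291149 240.47487473]
  off px [0.34029057 0.7518557 ] slide off mm -1.7218187710130488 port pred err px [-0.92887688  0.17754718]
[ 1.08697685 91.0751341  23.79790745] [-2.43254095 -2.89631802  0.31070634]
```

{"api": "drive_tool", "payload": {
  "series": "0 0 0 0 0 0 .6;0 0 0 0 0 0 .6;0 0 0 0 0 0 .6;0 0 -.1 0 0 0 .7;0 0 -.4 0 0 0 .7;0 0 -.8 0 0 0 .7;0 0 -.8 0 0 0 .7;0 0 -.8 0 0 0 .7"
}}

```text
time_s: 7.2
eef_pos: [556.7, 54.2, 198.7]
ee_rot: [0.261, 0.009, 0.965, -0.002]
force: [1.1, -0.4, -0.6]
grip_width: 0.702
```

```bash
cat >> h.py <<'E'
WY=-0.214; RW=R.from_euler('z',WY); W0=np.array([432.2,289,60])
RT_W=RW*R.from_euler('z',180,degrees=True)*R.from_euler('x',180,degrees=True)
def W(x,y,z): return W0+RW.apply([x,y,z])
E
python3 c.py; python3 - <<'E'
from h import *
print(cur()[0]); print(W(18,0,100)); a=plan(W(18,0,100),RT_W); plan(W(18,0,-19),RT_W,a)
E
```

```text
top area 139.4296875 c [303.4993463  209.72751956]
top area 318.9375 c [303.26932483 210.3967907 ]
  off px [-0.22952234 -0.38190945] slide off mm 0.570772215674275 port pred err px [0.00914385 0.199766  ]
side area 178.734375 c [335.01261583 240.87053793]
side area 320.015625 c [334.20338464 240.4643094 ]
  off px [0.3174327  0.73484022] slide off mm -1.6530958630661703 port pred err px [-0.92554586  0.18399733]
[556.56750448  54.19106899 196.53186579]
[449.78940656 285.17733378 160.        ]
   [ 0.478  0.954 -0.098  0.053  0.522  0.191] rows>= 3
   [0.577 0.902 0.016 0.053 0.522 0.191] rows>= 3
   [ 0.    -0.     0.992  0.     0.     0.   ] rows>= 3
```

{"api": "drive_tool", "payload": {
  "series": ".478 .954 -.098 .053 .522 .191 .7;.478 .954 -.098 .053 .522 .191 .7;.478 .954 -.098 .053 .522 .191 .7;.478 .954 -.098 .053 .522 .191 .7"
}}

```text
time_s: 7.7
eef_pos: [501.4, 172.7, 176.0]
ee_rot: [0.128, 0.057, 0.99, -0.001]
force: [0.4, 0.1, -1.1]
grip_width: 0.7
```

{"api": "drive_tool", "payload": {
  "series": ".577 .902 .016 .053 .522 .191 .7;.577 .902 .016 .053 .522 .191 .7;.577 .902 .016 .053 .522 .191 .7;.577 .902 .016 .053 .522 .191 .7;.577 .902 .016 .053 .522 .191 .7"
}}

```text
time_s: 8.2
eef_pos: [447.6, 287.7, 156.9]
ee_rot: [-0.003, 0.105, 0.995, -0.001]
force: [-0.4, 0.2, -0.0]
grip_width: 0.699
```

```bash
python3 - <<'E'
from h import *
print(cur()[0]); plan(W(18,0,-19),RT_W)
a,b=[cv2.resize(eyes.capture(n)["frame"][y:y+h,x:x+w,::-1],(w*4,h*4),interpolation=cv2.INTER_CUBIC) for n,x,y,h,w in (("top",125,200,150,100),("side",140,130,150,100))]
cv2.imwrite("pics/v6.png",np.hstack([a,b]))
E
```

```text
[447.57894588 287.68946488 156.86419986]
   [-0.028 -0.014  0.965 -0.005 -0.011  0.009] rows>= 3
```

View pics/v6.png

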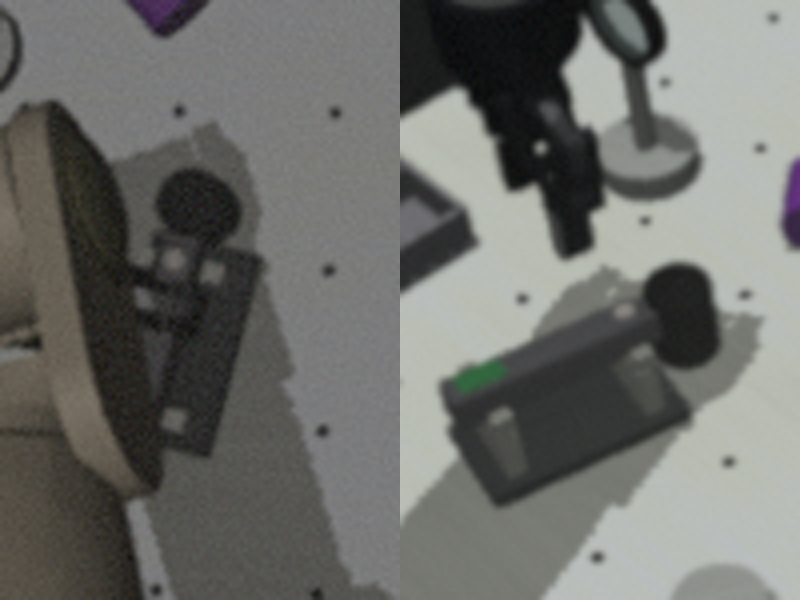

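The gripper stands over the grey wand (green label), with one finger at side crop (575,240); the purple look-alike is well clear. Descending between the saddles.

{"api": "drive_tool", "payload": {
  "series": "-.028 -.014 .3 -.005 -.011 .009 .7;-.028 -.014 .6 -.005 -.011 .009 .7;-.028 -.014 .8 -.005 -.011 .009 .7;-.028 -.014 .965 -.005 -.011 .009 .7;-.028 -.014 .965 -.005 -.011 .009 .7;-.028 -.014 .965 -.005 -.011 .009 .7"
}}

```text
time_s: 8.9
eef_pos: [451.2, 284.0, 42.5]
ee_rot: [0.001, 0.108, 0.994, 0.0]
force: [-0.1, -0.9, 1.0]
grip_width: 0.699
```

```bash
python3 - <<'E'
from h import *
p,r,s=cur(); print(p,RW.inv().apply(p-W0),s["force"],s["wrist_torque"]); plan(W(18,0,-19),RT_W)
E
```

```text
[451.19520352 283.95517314  42.46277612] [ 19.63328036  -0.89573266 -17.53722388] [-0.08085184 -0.89166545  1.02972778] [ 0.02355324  0.00481665 -0.05389016]
   [ 0.014  0.007  0.012  0.002  0.003 -0.006] rows>= 1
```

{"api": "drive_tool", "payload": {
  "series": ".014 .007 0 .002 .003 -.006 .5;.014 .007 0 .002 .003 -.006 .35;.014 .007 0 .002 .003 -.006 .3;.014 .007 0 .002 .003 -.006 0;.014 .007 0 .002 .003 -.006 0;.014 .007 0 .002 .003 -.006 0;.014 .007 0 .002 .003 -.006 0;.014 .007 0 .002 .003 -.006 0",
  "newtons": 45
}}

```text
time_s: 9.7
eef_pos: [450.1, 285.3, 43.3]
ee_rot: [0.001, 0.107, 0.994, 0.0]
force: [-1.6, -0.9, 5.6]
grip_width: 0.277
```

```bash
python3 - <<'E'
from h import *
p,r,s=cur(); print(p,s["ee_rot"],RW.inv().apply(p-W0),s["force"],s["wrist_torque"],s["grip_width"])
np.save("grasp.npy",np.concatenate([p,r.as_quat()]))
E
```

```text
[450.08828692 285.29336828  43.25707524] [5.61717944e-04 1.06848176e-01 9.94275154e-01 2.64491765e-04] [ 18.26742039   0.17686099 -16.74292476] [-1.58381159 -0.87338405  5.59092565] [-0.14318481  0.21298749  0.01357026] 0.27714595595192976
```

{"api": "drive_tool", "payload": {
  "series": "0 0 -.1 0 0 0 0;0 0 -.3 0 0 0 0;0 0 -.6 0 0 0 0;0 0 -.9 0 0 0 0;0 0 -.95 0 0 0 0;0 0 -.95 0 0 0 0"
}}

```text
time_s: 10.3
eef_pos: [450.1, 285.4, 158.3]
ee_rot: [0.001, 0.107, 0.994, 0.001]
force: [0.4, -1.1, -3.1]
grip_width: 0.277
```

```bash
python3 - <<'E'
from h import *
p,r,s=cur(); print(p,s["force"],s["wrist_torque"],s["grip_width"],P(-66.7,0,150))
a=plan(P(-66.7,0,150),RT_P); plan(P(-66.7,0,80.3),RT_P,a)
E
```

```text
[450.12118223 285.35065145 158.31944322] [ 0.35251425 -1.0509087  -3.11799488] [0.00101166 0.02011627 0.0133942 ] 0.27701095610197735 [481.45931799 -35.41745987 189.55381057]
   [-0.275 -0.852 -0.087 -0.033 -0.346 -0.127] rows>= 3
   [-0.232 -0.867 -0.058 -0.033 -0.346 -0.127] rows>= 3
   [-0.185 -0.88  -0.036 -0.033 -0.346 -0.127] rows>= 3
   [ 0.    -0.     0.581  0.     0.     0.   ] rows>= 2
```

{"api": "drive_tool", "payload": {
  "series": "-.07 -.21 -.02 -.008 -.086 -.03 0;-.14 -.43 -.04 -.016 -.173 -.06 0;-.2 -.64 -.06 -.024 -.26 -.09 0;-.275 -.852 -.087 -.033 -.346 -.127 0;-.275 -.852 -.087 -.033 -.346 -.127 0"
}}

```text
time_s: 10.8
eef_pos: [459.6, 176.3, 167.4]
ee_rot: [0.087, 0.076, 0.993, -0.001]
force: [0.2, 0.3, -2.8]
grip_width: 0.274
```

{"api": "drive_tool", "payload": {
  "series": "-.06 -.21 -.01 -.008 -.086 -.03 0;-.12 -.43 -.03 -.016 -.173 -.06 0;-.17 -.64 -.04 -.024 -.26 -.09 0;-.232 -.867 -.058 -.033 -.346 -.127 0;-.232 -.867 -.058 -.033 -.346 -.127 0"
}}

```text
time_s: 11.3
eef_pos: [469.1, 67.6, 176.8]
ee_rot: [0.172, 0.044, 0.984, -0.002]
force: [0.5, -0.6, -2.0]
grip_width: 0.271
```

{"api": "drive_tool", "payload": {
  "series": "-.05 -.22 -.01 -.008 -.086 -.03 0;-.09 -.44 -.02 -.016 -.173 -.06 0;-.14 -.66 -.03 -.024 -.26 -.09 0;-.185 -.88 -.036 -.033 -.346 -.127 0;-.185 -.88 -.036 -.033 -.346 -.127 0;-.185 -.88 -.036 -.033 -.346 -.127 0"
}}

```text
time_s: 11.9
eef_pos: [478.7, -38.9, 186.3]
ee_rot: [0.256, 0.012, 0.967, -0.003]
force: [-0.4, 0.1, -2.0]
grip_width: 0.276
```

```bash
python3 - <<'E'
from h import *
p,r,s=cur(); print(RP.inv().apply(p-PORT),s["force"],s["grip_width"])
plan(P(-66.7,0,80.3),RT_P)
a,b=[cv2.resize(eyes.capture(n)["frame"][y:y+h,x:x+w,::-1],(w*4,h*4),interpolation=cv2.INTER_CUBIC) for n,x,y,h,w in (("top",260,150,120,90),("side",290,150,120,100))]
cv2.imwrite("pics/v7.png",np.hstack([a,b]))
E
```

```text
[-70.62196931  -3.5530694  148.52460693] [-0.35702311  0.10247112 -2.01243398] 0.2761770491485297
   [-0.036  0.031  0.568 -0.005 -0.013 -0.011] rows>= 2
```

View pics/v7.png

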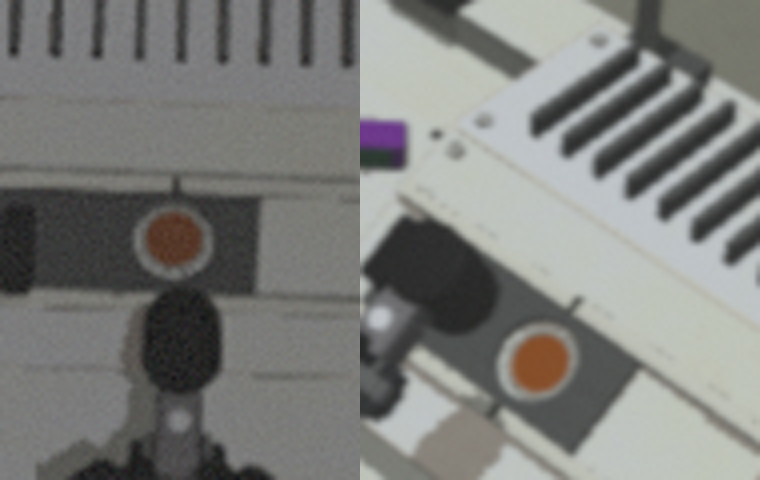

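The wand is held true, its black head at top crop (182,340) on the approach line to the glass, which sits centred in the opening. Going to the aim pose.

{"api": "drive_tool", "payload": {
  "series": "-.01 .01 .15 -.002 -.006 -.005 0;-.02 .02 .3 -.005 -.013 -.011 0;-.036 .031 .45 -.005 -.013 -.011 0;-.036 .031 .55 -.005 -.013 -.011 0;-.036 .031 .568 -.005 -.013 -.011 0;-.036 .031 .568 -.005 -.013 -.011 0;-.036 .031 .568 -.005 -.013 -.011 0"
}}

```text
time_s: 12.7
eef_pos: [516.6, -34.9, 130.1]
ee_rot: [0.259, 0.008, 0.966, -0.002]
force: [-0.2, 0.8, -2.3]
grip_width: 0.273
```

```bash
python3 - <<'E'
from h import *
p,r,s=cur(); print(RP.inv().apply(p-PORT),s["force"],s["grip_width"])
plan(P(-66.7,0,80.3),RT_P)
ims=[]
for n in ("top","side"):
    f=eyes.capture(n)["frame"][:,:,::-1].copy()
    u=proj(n,P(0,0,113))[0]; x,y=int(u[0])-40,int(u[1])-50
    z=cv2.resize(f[y:y+100,x:x+80],None,fx=5,fy=5,interpolation=cv2.INTER_CUBIC)
    th=np.linspace(0,2*np.pi,60)
    for h in (113,60):
        uv=proj(n,[P(21*np.cos(t),21*np.sin(t),h) for t in th]); cv2.polylines(z,[np.round((uv-[x,y]+.5)*5).astype(np.int32)],True,(0,255,255) if h>100 else (255,255,0),1)
    uv=proj(n,[P(-90,12,110),P(-25,12,110),P(-25,-12,110),P(-90,-12,110)]); cv2.polylines(z,[np.round((uv-[x,y]+.5)*5).astype(np.int32)],True,(0,255,0),1)
    ims.append(z)
cv2.imwrite("pics/v8.png",np.hstack(ims))
E
```

```text
[-66.02796193   1.14763264  80.96147915] [-0.17875993  0.76693003 -2.31755448] 0.272685634887688
   [ 0.006 -0.01   0.005  0.002  0.002  0.005] rows>= 1
```

View pics/v8.png

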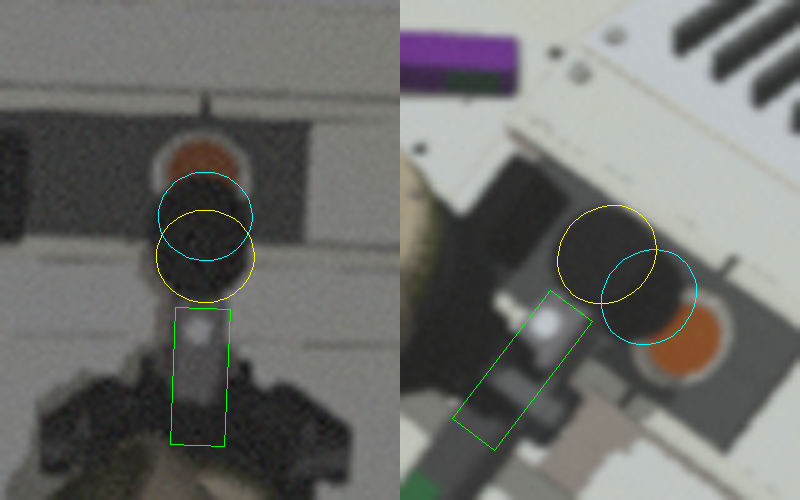

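The head matches its predicted outline to about 1 px: the top view shows it ~1–2 mm to +y, and the arm reading agrees. A small correction, then hold.

{"api": "drive_tool", "payload": {
  "series": ".006 -.013 .005 .002 .002 .005 0;.006 -.013 .005 .002 .002 .005 0;.006 -.013 .005 .002 .002 .005 0;.006 -.013 .005 .002 .002 .005 0;.006 -.013 .005 .002 .002 .005 0;.006 -.013 .005 .002 .002 .005 0;.006 -.013 .005 .002 .002 .005 0;.006 -.013 .005 .002 .002 .005 0;.006 -.013 .005 .002 .002 .005 0;.006 -.013 .005 .002 .002 .005 0;.006 -.013 .005 .002 .002 .005 0;.006 -.013 .005 .002 .002 .005 0;.006 -.013 .005 .002 .002 .005 0;.006 -.013 .005 .002 .002 .005 0;.006 -.013 .005 .002 .002 .005 0;.006 -.013 .005 .002 .002 .005 0;.006 -.013 .005 .002 .002 .005 0;.006 -.013 .005 .002 .002 .005 0;.006 -.013 .005 .002 .002 .005 0;.006 -.013 .005 .002 .002 .005 0"
}}

```text
time_s: 14.8
eef_pos: [516.2, -36.8, 129.3]
ee_rot: [0.259, 0.009, 0.966, -0.003]
force: [0.4, 0.7, -0.6]
grip_width: 0.27
```

{"api": "drive_tool", "payload": {
  "series": "0 0 0 0 0 0 0;0 0 0 0 0 0 0;0 0 0 0 0 0 0;0 0 0 0 0 0 0;0 0 0 0 0 0 0;0 0 0 0 0 0 0;0 0 0 0 0 0 0;0 0 0 0 0 0 0;0 0 0 0 0 0 0;0 0 0 0 0 0 0;0 0 0 0 0 0 0;0 0 0 0 0 0 0;0 0 0 0 0 0 0;0 0 0 0 0 0 0;0 0 0 0 0 0 0"
}}

```text
time_s: 16.3
eef_pos: [516.2, -36.8, 129.3]
ee_rot: [0.259, 0.009, 0.966, -0.003]
force: [0.3, -0.1, -1.8]
grip_width: 0.271
```

```bash
python3 - <<'E'
from h import *
p,r,s=cur(); print(RP.inv().apply(p-PORT),np.degrees((r.inv()*RT_P).as_rotvec()),s["force"],s["grip_width"])
g=np.load("grasp.npy"); gr=R.from_quat(g[3:])
# retreat 70 along normal, then back above the rest
a=plan(P(-66.7,0,150),RT_P); b=plan(g[:3]+[0,0,113],gr,a); plan(g[:3],gr,b)
E
```

```text
[-66.66756633  -0.72220166  80.45747159] [-0.03488989  0.03422819 -0.01191636] [ 0.33277671 -0.08096228 -1.82856207] 0.2711800663715091
   [-0.     0.006 -0.58  -0.001  0.001 -0.   ] rows>= 2
   [0.136 0.889 0.028 0.034 0.347 0.127] rows>= 3
   [0.187 0.879 0.041 0.034 0.347 0.127] rows>= 3
   [0.233 0.867 0.063 0.034 0.347 0.127] rows>= 3
   [ 0.001 -0.001  0.942  0.     0.     0.   ] rows>= 3
```

{"api": "drive_tool", "payload": {
  "series": "0 0 -.15 0 0 0 0;0 0 -.35 0 0 0 0;0 0 -.58 0 0 0 0;0 0 -.58 0 0 0 0"
}}

```text
time_s: 16.7
eef_pos: [481.6, -36.4, 192.3]
ee_rot: [0.261, 0.009, 0.965, -0.004]
force: [0.2, -0.7, -2.8]
grip_width: 0.271
```

{"api": "drive_tool", "payload": {
  "series": ".034 .222 .007 .008 .087 .032 0;.07 .444 .014 .017 .174 .064 0;.1 .667 .021 .025 .26 .095 0;.136 .889 .028 .034 .347 .127 0;.136 .889 .028 .034 .347 .127 0"
}}

```text
time_s: 17.2
eef_pos: [471.3, 73.0, 179.8]
ee_rot: [0.176, 0.041, 0.984, -0.002]
force: [0.5, -0.0, -1.6]
grip_width: 0.271
```

{"api": "drive_tool", "payload": {
  "series": ".047 .22 .01 .008 .087 .032 0;.094 .44 .02 .017 .174 .064 0;.14 .66 .03 .025 .26 .095 0;.187 .879 .041 .034 .347 .127 0;.187 .879 .041 .034 .347 .127 0"
}}

```text
time_s: 17.7
eef_pos: [460.7, 181.7, 167.3]
ee_rot: [0.088, 0.072, 0.993, -0.001]
force: [-0.2, 0.1, -1.8]
grip_width: 0.273
```

{"api": "drive_tool", "payload": {
  "series": ".058 .217 .016 .008 .087 .032 0;.117 .434 .031 .017 .174 .064 0;.175 .65 .047 .025 .26 .095 0;.233 .867 .063 .034 .347 .127 0;.233 .867 .063 .034 .347 .127 0;.233 .867 .063 .034 .347 .127 0"
}}

```text
time_s: 18.3
eef_pos: [449.9, 288.0, 155.2]
ee_rot: [0.001, 0.104, 0.995, -0.0]
force: [0.8, -0.5, -2.3]
grip_width: 0.27
```

```bash
python3 - <<'E'
from h import *
p,r,s=cur(); g=np.load("grasp.npy"); gr=R.from_quat(g[3:]); print(p-g[:3],s["grip_width"])
plan(g[:3]+[0,0,40],gr)
E
```

```text
[ -0.15266382   2.75548858 111.91008653] 0.2704860228976176
   [-0.005 -0.022  0.599 -0.002  0.002  0.012] rows>= 2
```

{"api": "drive_tool", "payload": {
  "series": "-.005 -.022 .2 -.002 .002 .012 0;-.005 -.022 .4 -.002 .002 .012 0;-.005 -.022 .599 -.002 .002 .012 0;-.005 -.022 .599 -.002 .002 .012 0;-.005 -.022 .599 -.002 .002 .012 0"
}}

```text
time_s: 18.8
eef_pos: [450.6, 284.6, 83.9]
ee_rot: [0.001, 0.107, 0.994, 0.0]
force: [0.3, 0.8, -1.6]
grip_width: 0.27
```

```bash
python3 - <<'E'
from h import *
p,r,s=cur(); g=np.load("grasp.npy"); gr=R.from_quat(g[3:]); print(p-g[:3],s["grip_width"])
plan(g[:3]+[0,0,0],gr)
E
```

```text
[ 0.49990432 -0.65361039 40.67037666] 0.27038693807456005
   [ 0.006  0.004  0.339  0.001  0.002 -0.001] rows>= 1
```

{"api": "drive_tool", "payload": {
  "series": ".006 .004 .06 .001 .002 -.001 0;.006 .004 .12 .001 .002 -.001 0;.006 .004 .18 .001 .002 -.001 0;.006 .004 .24 .001 .002 -.001 0;.006 .004 .29 .001 .002 -.001 0;.006 .004 .32 .001 .002 -.001 0;.006 .004 .335 .001 .002 -.001 0;.006 .004 .335 .001 .002 -.001 0;.006 .004 .335 .001 .002 -.001 0"
}}

```text
time_s: 19.7
eef_pos: [450.2, 285.3, 43.9]
ee_rot: [0.001, 0.107, 0.994, 0.0]
force: [0.3, -0.5, -2.6]
grip_width: 0.27
```

```bash
python3 - <<'E'
from h import *
p,r,s=cur(); g=np.load("grasp.npy"); print(p-g[:3],s["force"],s["wrist_torque"],s["grip_width"])
f=eyes.capture("side")["frame"][180:280,140:240,::-1]; h=eyes.capture("top")["frame"][230:330,125:225,::-1]
cv2.imwrite("pics/v9.png",cv2.resize(np.hstack([h,f]),None,fx=4,fy=4,interpolation=cv2.INTER_CUBIC))
E
```

```text
[0.09962785 0.0538448  0.62822579] [ 0.27298046 -0.4609573  -2.59506992] [0.04437512 0.00333356 0.00588194] 0.2701855384612729
```

View pics/v9.png

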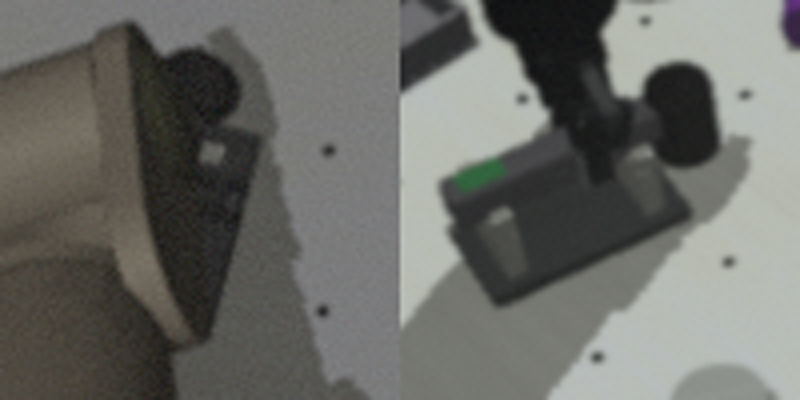

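The wand lies in its saddles, about 0.6 mm short of full contact. Lowering a touch, then opening gently.

{"api": "drive_tool", "payload": {
  "series": "0 0 .005 0 0 0 0;0 0 .008 0 0 0 0;0 0 .008 0 0 0 0;0 0 .008 0 0 0 .3;0 0 .008 0 0 0 .34;0 0 .008 0 0 0 .4;0 0 .008 0 0 0 .6;0 0 .008 0 0 0 .7;0 0 .008 0 0 0 .7;0 0 .008 0 0 0 .7"
}}

```text
time_s: 20.8
eef_pos: [450.2, 285.3, 42.9]
ee_rot: [0.001, 0.107, 0.994, 0.0]
force: [-0.6, 0.1, 0.5]
grip_width: 0.697
```

{"api": "drive_tool", "payload": {
  "series": "0 0 -.1 0 0 0 .7;0 0 -.3 0 0 0 .7;0 0 -.6 0 0 0 .7;0 0 -.95 0 0 0 .7;0 0 -.95 0 0 0 .7"
}}

```text
time_s: 21.3
eef_pos: [452.3, 286.2, 163.1]
ee_rot: [0.005, 0.107, 0.994, 0.003]
force: [-0.4, 0.1, -0.7]
grip_width: 0.702
```

{"api": "drive_tool", "payload": {
  "series": ".4 0 -.4 0 0 0 .7;.8 0 -.4 0 0 0 .7;.95 0 -.4 0 0 0 .7;.95 0 -.4 0 0 0 .7"
}}

```text
time_s: 21.7
eef_pos: [337.6, 310.9, 211.2]
ee_rot: [0.006, 0.105, 0.994, 0.003]
force: [0.5, 0.2, -0.9]
grip_width: 0.697
```

```bash
python3 c.py; python3 - <<'E'
from h import *
F={n:eyes.capture(n)["frame"][:,:,::-1] for n in ("top","side")}
a,b=[cv2.resize(F[n][y:y+90,x:x+66],None,fx=6,fy=6,interpolation=cv2.INTER_CUBIC) for n,x,y in (("top",143,235),("side",150,185))]
cv2.imwrite("pics/v10.png",np.hstack([a,b]))
for n in F:  # change vs start
    d=cv2.absdiff(cv2.GaussianBlur(F[n],(5,5),0),cv2.GaussianBlur(cv2.imread(f"pics/{n}0.png"),(5,5),0)).max(2)
    k,_,st,_=cv2.connectedComponentsWithStats((d>25).astype(np.uint8)); print(n,[s.tolist() for s in st[1:] if s[4]>12])
E
```

```text
top area 137.9921875 c [303.48211421 209.81035923]
top area 322.2109375 c [303.20465594 210.45043805]
  off px [-0.27695914 -0.41110175] slide off mm 0.6843369060164939 port pred err px [-0.00808823  0.28260566]
side area 177.1953125 c [335.01383133 240.87090884]
side area 321.25 c [334.19711718 240.4724465 ]
  off px [0.30994974 0.7426064 ] slide off mm -1.6492897357015646 port pred err px [-0.92433036  0.18436824]
top [[256, 197, 26, 27, 658], [324, 199, 27, 26, 453], [292, 202, 21, 18, 296], [318, 204, 7, 14, 71], [286, 221, 7, 3, 17], [86, 274, 158, 162, 8743], [160, 279, 7, 18, 75], [72, 288, 31, 29, 267], [37, 313, 130, 167, 8008], [67, 330, 17, 15, 115], [82, 351, 49, 30, 508], [81, 380, 8, 5, 23], [109, 381, 13, 4, 23], [143, 386, 35, 32, 650], [0, 390, 64, 90, 4189], [270, 409, 25, 13, 195], [191, 442, 27, 21, 260], [197, 442, 52, 38, 1046], [315, 445, 6, 12, 51], [272, 452, 29, 23, 234], [303, 457, 9, 15, 66], [324, 465, 6, 10, 24]]
side [[0, 50, 136, 76, 7378], [84, 127, 12, 16, 120], [92, 126, 7, 4, 14], [0, 154, 4, 8, 20], [118, 155, 5, 7, 26], [125, 157, 4, 5, 16], [111, 163, 10, 8, 43], [0, 166, 11, 25, 158], [114, 166, 21, 19, 246], [125, 184, 11, 14, 122], [289, 203, 35, 36, 722], [32, 211, 59, 107, 5061], [165, 212, 18, 12, 97], [88, 214, 86, 160, 5629], [313, 220, 32, 30, 556], [164, 232, 4, 4, 15], [311, 241, 5, 5, 18], [343, 242, 39, 38, 636], [344, 245, 13, 15, 109], [0, 306, 39, 34, 602], [0, 343, 13, 25, 181], [89, 359, 27, 65, 940], [126, 374, 5, 17, 56], [55, 378, 36, 60, 884], [132, 387, 29, 22, 352], [0, 402, 30, 26, 258], [0, 424, 54, 56, 2145], [152, 431, 9, 16, 47], [89, 433, 15, 14, 113], [120, 449, 29, 21, 318]]
```

View pics/v10.png

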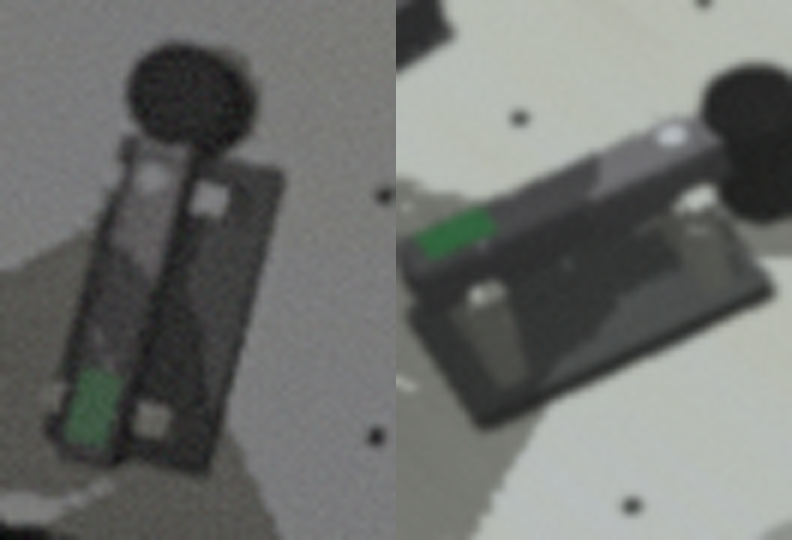

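The wand lies as it did at the start (head at (190,97), green label at (93,405) in the crop, same pixels). Away from the arm and its shadow, only the slide has changed.

```bash
python3 -c "
from h import *
print(cur()[2]['dq'].round(4)); print(ctrl.finish_job())"
```

```text
[-0.0069  0.01   -0.0013  0.004  -0.0011  0.0018]
the job is handed in; nothing more can be done
None
```

The job is done and handed in, at about 22 s of the 61 s allowed.

- **Slide:** I gripped the slide and moved it about 58 mm, until its opening lay over the amber port glass. The last checks disagreed a little: the top view puts it 0.7 mm too far and the side view 1.6 mm short. I take it as centred to within about 1–2 mm.
- **Wand:** I took the grey wand from its rest and left the purple look-alike alone. I held the eye square to the glass, about 60 mm away and within about 1–2 mm of its middle, for 3.5 s. At the end of the hold the arm read 0.05° off square and had not drifted over the last 1.5 s. The eye's own position comes from the arm's readings and a roughly 1-pixel match of the head in both views, not from a direct measurement.
- **Return:** I laid the wand back in its rest. In the final pictures it matches its starting position in both views. The differences from the start pictures lay around the slide, the arm and its shadow. The highest contact force I read was about 9 N, while gripping the slide.

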